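# Steer the laser spot into the ring with the fork key

## Robot

A 7-joint arm with a two-finger parallel gripper is mounted at the origin on the work surface. World frame = base frame: x ahead of the robot, y to its left, z up, the work surface at z = 0. Lengths are in m, angles in rad, forces in N, time in s.
With the tool pointing down it reaches from about 0.4 to 0.85 m from the base axis. Payload 10.4 kg.
Tool frame: the origin (TCP) lies midway between the tips of the shut fingers; the grasp point (between the pads) lies 19 mm behind it (manip.hold_point_z is the distance from the TCP to the grasp point, in m); z points along the fingers, y is the line along which they close (so a half turn about z gives the same grasp; the last joint's range is limited). The gripper opens to 85 mm and grips with 20 to 120 N. Pads are 22 mm wide; open, the fingers measure 114 mm over their backs; the gripper's body (76 mm by 85 mm) begins 54 mm behind the grasp point. The pads swing forward as they close: fully open they stand 13 mm farther back than shut.
Start: joints at [1.198, 0.332, -0.065, 1.46, 0.022, 1.35, -0.088], TCP at [0.214, -0.587, 0.231] pointing down, gripper open.
Joint ranges: [-2.6, 2.6], [-0.5, 2.12], [-1.47, 1.34], [0.16, 2.42], [-1.27, 4.41], [0.06, 2.06], [-2.6, 2.6]. Speed limits (rad/s): [2.22, 2.22, 2.79, 2.79, 3.14, 3.14, 3.14].

## Interface

Orientations are given as a unit quaternion [x, y, z, w].
In Python, from workcell import manip, eyes, job gives the robot as it stands.
- The arm moves only by the shell command python3 -m crank 'ROWS' [FORCE]. ROWS is JSON, a list that holds one entry, the list of rows, each a list of 7 numbers: the finger opening in cm, from 0 to 8.54, then the shift along the world's x, y, z in cm, then the turn, a rotation vector about the world's x, y, z in degrees. In form: [[[hand, x, y, z, ax, ay, az], ...]]. A call has 1 to 20 rows; each row shifts and turns the commanded pose from where the row before left it; what a row does not reach is not made up. A row lasts 1/8 s, in which the tool goes at most 62.5 mm and 10.7 degrees, less where a joint would pass 70% of its speed; a pose out of reach is approached as far as the arm can. A call with a gripper value outside its range is refused whole. The fingers move at their own pace and stop on an object; FORCE is the grip in N (left out, the last holds). Time passes only in rows, so rows that do not move let the fingers close. It gives the time, the measured TCP pose, the force, the opening and the grip force at its end, in the units of the state.
- manip.get_obs(): the state, without advancing time (a new reading comes with each control period).
- eyes.camera(name): name is "scene" or "top" or "wrist"; returns (picture, depth): 400x640x3 uint8, red, green, blue; 400x640 float32, m along the optical axis (not along the pixel's ray), 0 where there is no reading.
- eyes.camera_params(name): a dict with "fx", "fy", "cx", "cy" (pixels), "world_from_camera" (4x4, takes a point from camera to world coordinates); the wrist camera has in their place "hand_eye" (4x4, takes a point from camera to tool coordinates, whose origin is the TCP and whose axes are the flange's). Camera axes: x right, y down, z forward; pixel columns grow to the right and rows downward; lengths in m; the calibration is good to about 2 mm. The wrist camera is an equidistant fisheye: a pixel r from the principal point sees the ray r / f radians off the axis. A picture is of the moment at which its call begins: read the wrist's pose just before it. camera_params takes no time and is no camera call.
- job.hand_in(): hands the job in; it is judged then, once.
The state is a dict: "clock": time; "joint_pos": joint angles; "joint_velocities": joint speeds; "tau": joint torques, N m; "position": TCP position; "ee_rot": TCP orientation; "ft_force": force on the tool from outside, world axes, zero at the start; "torque": the same for the moment, N m; "grip_width": opening from 0.0 (shut) to 1.0 (fully open); "grasp_force": force on a finger pad.
Only numpy, scipy, OpenCV 4.12 (cv2) and the standard library are available. Lean on these libraries where they do the work, as an engineer would, in place of code of your own. Each camera call takes 0.05 s, during which the arm holds its last target. There are 200 camera calls.

## Task

Centre the laser spot in the ring mark on the alignment rig, turning its two screws with the fork key only. Pick the key off the bench, park it prongs down on the slanted rest and let go, then take it again by the handle end; turn the left screw first, until the red beam line runs through the middle of the ring, then the right screw until the spot stands centred inside the ring, and finally park the key on the slanted rest again, prongs down. Keep the fingers off the rig and leave the other things on the bench where they are.

Things in the scene. Friction and masses are not known exactly. Their poses are not given: they have to be found in the camera images.
- key_center (a point): Middle (half length, on the long axis) of the loose fork key, 140 long, 0.2 kg; lies flat, axis 14 above the bench. x axis: from handle to prong tips; z up while it lies. Along x from here: square rubber handle 28 x 28 from -70 to -20, round steel shank 12 thick from -20 to +40, steel hub 28 x 28 from +40 to +54, two prongs from +52 to +70. It balances near the middle.
- key_tips (a point): Point on the key's long axis level with its prong tips, 70 from the key's middle; same axes. The two prongs stand at either side along the key's y axis, each 7.25 thick in y, 24 wide in z, 16 long, with an open gap of 13.5 between them.
- rest: Fixed slanted rest, bare aluminium ramp on a grey foot 140 x 90 x 12; origin under the foot's middle. The flat ramp, 60 wide and 108 long, slopes at 45 degrees: high towards the rest's -x, low towards its +x. Ramp surface 68 above the bench over the origin.
- rest_stop (a point): Middle of the foot of the stop, on the ramp surface at its low end. The stop stands 20 off the ramp; for the last 26 before it two cheeks, 20 high and 33 apart, guide the key's hub and prongs. The ramp and all on it is 60 wide.
- rest_seat (a point): Where the key's middle lies when parked prongs down on its flats, tips on the stop, long axis 14 off the ramp. Axes as the rest; the parked key's x axis points down at 45 degrees along the rest's (+x, -z). Some 35 to 40 of its handle stick out free past the ramp's high end.
- rig: Fixed laser alignment rig; origin under the middle of its base plate (260 x 200 x 14). Mirror mount at its -x end, white receiver plate towards +x. Its +y is its left, -y its right. A small laser tube, top 80 above the bench, stands at the +x, +y corner.
- mount_top (a point): Middle of the mirror mount's flat top, 85 above the bench: a grey block 46 (x) x 130 (y). Two screws stand on it, the left one 42 towards the rig's +y, the right one 22 towards its -y; nothing else stands on it.
- plate_mid (a point): Middle of the white receiver plate (120 x 140, top 34.6 above the bench), on which the reflected spot falls. Axes as the rig. It lies 127 straight ahead (+x) of the right screw.
- screw_left_head (a point): Middle of the top of the left screw's head (rig's +y side): a brass bar 30 long, 9 wide, 12 high on a vertical axis, top 98.5 above the bench. x along the bar, z up; same after half a turn. The fork key goes over it from above, a prong on each side, until its tips stand on the mount's top, 13.5 lower. Friction about 0.05 N m; it stays where left.
- screw_right_head (a point): The same on the right screw (rig's -y side). The mirror, the beam line and the spot swing about this screw's axis, and its bar swings along a little with them.
- screw_left (a joint): Angle of the left screw, rad, growing counter-clockwise seen from above. Each rad swings mirror, beam line and spot counter-clockwise by 0.17 rad about the right screw's axis, about 22 mm of spot towards the rig's +y. At 0 its bar lies along the rig's x and the line runs through the plate's middle. Stops at -3 and 3.
- screw_right (a joint): Angle of the right screw, rad, growing counter-clockwise seen from above. Each rad moves the spot 22 mm along the beam line, away from the mirror. At 0 its bar lies along the beam line and the spot is 127 mm from this screw's axis. Stops at -3 and 3.
- beam_line (a point): Point on the beam line, a thin straight red line of light on the receiver plate, 127 mm ahead of the right screw's axis; its x axis runs along the line, away from the mirror. The line always points away from the right screw's axis and the spot lies on it; only the left screw swings it.
- spot (a point): Centre of the laser spot, a red disc of light 8 across, on the beam line on the receiver plate; it moves as the screws turn.
- ring (a point): centre of the ring mark, the one to aim at: a round aluminium disc 33 across with a dark ring (27 outside, 21 inside) on the receiver plate; wholly inside means the spot centre within 6.5 of this point.
- cross (a point): centre of the other mark, a square plate 27 wide with a dark cross: not the one to aim at. The two marks may change places.
- oil_filter: oil filter canister standing, 80 across, 142 high; bystander; origin at the centre of its underside.
- deep_socket: long steel socket standing, 28 across, 60 high; bystander; origin at the centre of its underside.
- short_socket: short steel socket standing, 34 across, 34 high; bystander; origin at the centre of its underside.
- wrench: wrench lying, 200 long; bystander; origin under its middle.
- screwdriver: screwdriver lying, 190 long; bystander; origin under its middle.
- valve_block: hydraulic valve block, 80 x 120 x 50 with three caps to 72 high; bystander; origin at the centre of its underside.
- fitting: brass pipe fitting standing, 36 across, 40 high; bystander; origin at the centre of its underside.
There are look-alikes about, which are no part of the job. What is shaped like the rest but yellow is not meant. What is shaped like the part that bears key_center but pink is not meant.

How it is judged:
On the way, in this order (a step that is already met when the one before it is completed fails the run):
1. the key is parked prongs down on the slanted rest and let go (distance between key_center and rest_seat below 0.015 m and angle between key_center's own x axis and vertical between 2.15 and 2.55 rad and contact force between the fingers and anything else below 0.2 N), for 0.2 s.
2. left screw: the beam line runs through the middle of the ring (passes within 6.5 mm of its centre) (y of ring in the frame of beam_line between -0.0065 and 0.0065 m), for 0.3 s.
3. right screw: the spot stands inside the ring (centres within 6.5 mm) (horizontal distance between spot and ring below 0.0065 m), for 0.3 s.
At the end, for the whole second after the job is handed in: The spot's centre is within 6.5 mm of the ring's centre, so that the spot is wholly inside the ring, and the key lies parked prongs down on the slanted rest (its middle within 15 mm of the seat, at 45 degrees within about 12), let go (all of step 1 and horizontal distance between spot and ring below 0.0065 m); the robot touches nothing.
It fails at once if the fingers touch the alignment rig (contact force between the fingers and rig above 1 N).
It fails at once if a bystander on the bench is moved more than 30 mm (distance of any of oil_filter, deep_socket, short_socket, wrench, screwdriver, valve_block, fitting from where it was at the start of the episode above 0.03 m).
It also fails if it takes over 67 s, if anything falls off the work surface, if the arm or the gripper's body presses on something with over 40 N, if the wrist force passes 120 N, or if a joint passes its speed limit or range.

## Working session

There is one attempt and no reset: what is moved stays moved. The work goes in short steps, Python scripts to look and compute and a shell command to move; the robot and the scene stay as the last step left them, time stands still between calls to the robot, and variables do not carry over. Pictures are saved under pics/ and viewed, at most 10 in all, crops included, and the job is handed in when it is done.

```bash
mkdir -p pics; cat > h.py <<'E'
import numpy as np, cv2
from scipy.spatial.transform import Rotation as R
from workcell import manip, eyes, job
def shot(n):
    o=manip.get_obs(); p,d=eyes.camera(n); np.savez('last_%s.npz'%n,p=p,d=d,pos=o['position'],q=o['ee_rot']); return p,d,o
def pix(n,u,v,d):
    k=eyes.camera_params(n); z=d[int(v),int(u)]
    c=np.array([(u-k['cx'])/k['fx']*z,(v-k['cy'])/k['fy']*z,z,1]); return (np.array(k['world_from_camera'])@c)[:3]
def onplane(n,u,v,h):
    k=eyes.camera_params(n); T=np.array(k['world_from_camera']); r=T[:3,:3]@np.array([(u-k['cx'])/k['fx'],(v-k['cy'])/k['fy'],1]); return T[:3,3]+r*(h-T[2,3])/r[2]
E
python3 - <<'E'
from h import *
for n in ('scene','top'):
    p,d,o=shot(n); cv2.imwrite('pics/%s0.png'%n,cv2.resize(p[:,:,::-1],(800,500),interpolation=cv2.INTER_CUBIC))
    k=eyes.camera_params(n); print(n,k['fx'],k['cx'],k['cy'],np.round(k['world_from_camera'],3).tolist())
print(o); print(manip.hold_point_z); print(eyes.camera_params('wrist'))
E
```

```text
scene 405.14579574714844 314.9885529671507 200.95337014139298 [[-0.454, 0.622, -0.638, 1.251], [0.891, 0.307, -0.335, 0.266], [-0.013, -0.721, -0.693, 0.801], [0.0, 0.0, 0.0, 1.0]]
top 430.46582993733176 320.0840945169191 196.0261365006032 [[-0.014, -0.985, 0.17, 0.367], [-1.0, 0.012, -0.017, -0.057], [0.015, -0.171, -0.985, 1.241], [0.0, 0.0, 0.0, 1.0]]
{'clock': 0.05, 'joint_pos': array([ 1.19840328,  0.33283579, -0.06471555,  1.46091889,  0.02161971,
        1.34992714, -0.08847099]), 'joint_velocities': array([-0.0019932 , -0.00273206,  0.0006104 , -0.00094673, -0.00071429,
       -0.00037738,  0.00089052]), 'tau': array([ 6.11184696e-04, -6.27367544e+01,  4.81105736e-02, -3.92849314e+01,
        1.62330503e-02,  7.20142518e-03, -3.85720955e-05]), 'position': array([ 0.21405873, -0.58680203,  0.23054923]), 'ee_rot': array([ 9.84738346e-01,  1.74039954e-01, -1.60400137e-04, -6.77683102e-04]), 'ft_force': array([-0.33126866, -0.0267099 , -1.1986452 ]), 'torque': array([-0.03137035,  0.04483722, -0.00997914]), 'grasp_force': 0.0, 'grip_width': 0.9964092164252433}
0.0187
{'fx': 309.70691628693146, 'fy': 309.70691628693146, 'cx': 321.94153780307954, 'cy': 199.43718846728967, 'hand_eye': array([[ 1.96902184e-06, -9.53199549e-01, -3.02341891e-01,
         7.73798430e-02],
       [ 9.99999789e-01, -1.94359747e-04,  6.19274570e-04,
         1.30712676e-03],
       [-6.49055334e-04, -3.02341829e-01,  9.53199348e-01,
        -1.41923848e-01],
       [ 0.00000000e+00,  0.00000000e+00,  0.00000000e+00,
         1.00000000e+00]])}
```

View pics/top0.png

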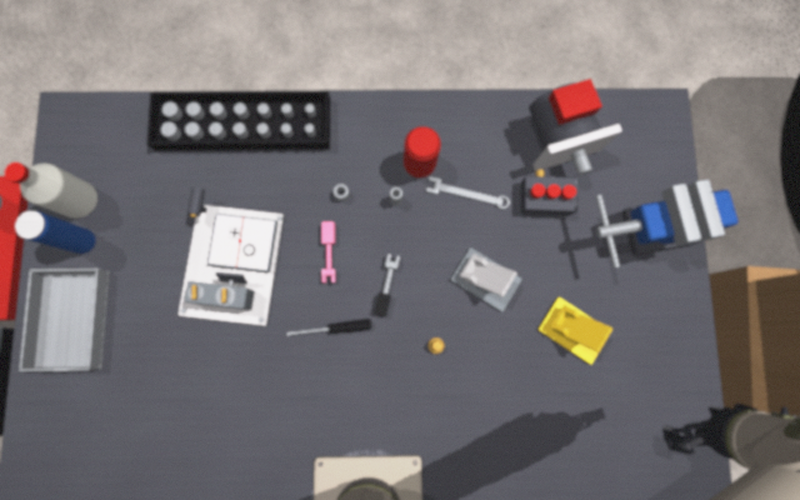

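View pics/scene0.png

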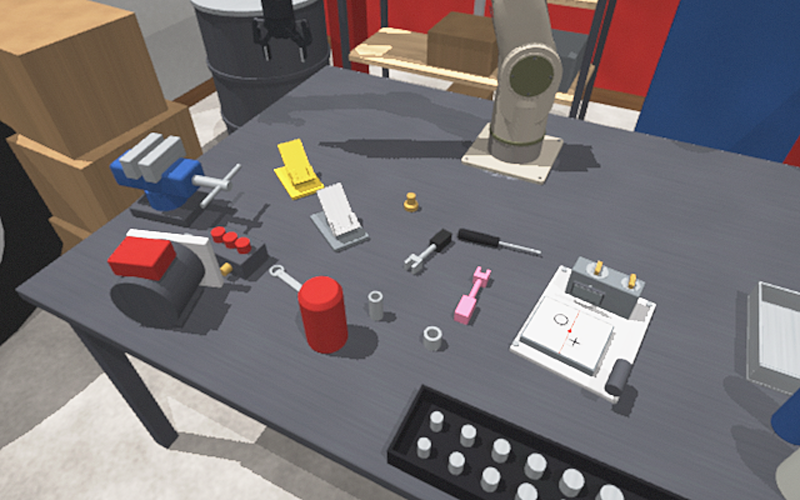

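The top view (800x500 scaled) shows the black-handled key (handle 382,305, tips 393,256), the grey rest at (487,279), with the yellow one a look-alike, and the rig at (232,265). The screws are at about (194,293) and (224,296), the ring at (249,250), the cross at (235,233). Next come enlarged crops.

```bash
python3 - <<'E'
from h import *
t=np.load('last_top.npz')['p']; s=np.load('last_scene.npz')['p']
def tile(p,u,v,w,h,f):
    c=cv2.resize(p[v:v+h,u:u+w,::-1],None,fx=f,fy=f,interpolation=cv2.INTER_CUBIC)
    for i in range(0,w,10): cv2.line(c,(i*f,0),(i*f,6 if (u+i)%50 else 14),(0,255,0),1)
    for i in range(0,h,10): cv2.line(c,(0,i*f),(6 if (v+i)%50 else 14,i*f),(0,255,0),1)
    return c
cv2.imwrite('pics/c1.png',np.hstack([tile(t,140,160,100,100,4),tile(t,295,190,100,100,4)[:, :400]]))
cv2.imwrite('pics/c2.png',np.hstack([tile(s,400,195,130,130,3),tile(s,240,140,130,130,3)]))
E
```

```text
(no output)
```

View pics/c1.png

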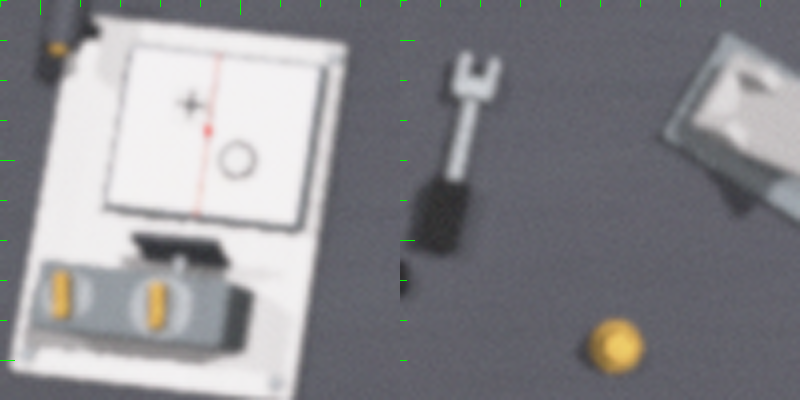

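View pics/c2.png

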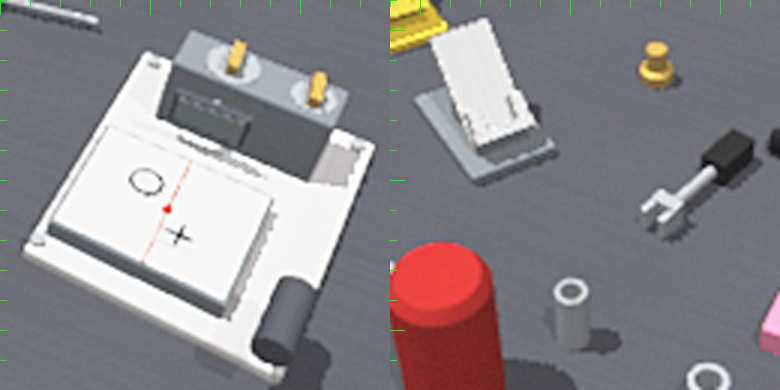

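The crops show the following:
- **Key:** axis runs from the handle (435,220 in the tile) to the prongs (477,55).
- **Ring:** lies right (-y) of the beam line, at tile (238,160).
- **Screws:** left at (61,295), right at (157,305).
- **Rest:** stop at the upper-left end of the tile.

Next I compute the positions from these.

```bash
cat >> h.py <<'E'
def cloud(n):
    z=np.load('last_%s.npz'%n); d=z['d']; k=eyes.camera_params(n); T=np.array(k['world_from_camera'])
    v,u=np.mgrid[:400,:640]; P=np.stack([(u-k['cx'])/k['fx']*d,(v-k['cy'])/k['fy']*d,d],-1)@T[:3,:3].T+T[:3,3]; P[d<=0]=np.nan
    return P,z['p'].astype(int)
E
python3 - <<'E'
from h import *
np.set_printoptions(precision=4,suppress=True)
def tt(u,v,h,o): return onplane('top',o[0]+u/4-.5+.125*0,o[1]+v/4-.5,h)
A=(140,160);B=(195,190) # B tile starts at x=400 -> 295-100
for nm,u,v,h in [('L',61,295,.0985),('R',157,305,.0985),('Lend1',62,272,.0985),('Lend2',60,318,.0985),('Rend1',157,283,.0985),('Rend2',156,328,.0985),('ring',238,160,.0346),('spot',208,131,.0346),('cross',190,104,.0346),('plTL',130,45,.0346),('plTR',325,66,.0346),('plBR',302,230,.0346),('plBL',106,209,.0346),('lineT',219,53,.0346),('lineB',197,215,.0346)]: print(nm,tt(u,v,h,A)[:2])
for nm,u,v,h in [('hand',436,246,.02),('handTop',458,182,.02),('tipL',465,54,.02),('tipR',496,62,.02)]: print(nm,tt(u,v,h,B))
def ss(u,v,h,o): return onplane('scene',o[0]+u/3-.5,o[1]+v/3-.5,h)
print('SCENE');S=(400,195)
for nm,u,v,h in [('L',318,88,.0985),('R',236,56,.0985),('ring',147,181,.0346),('spot',167,209,.0346),('cross',179,235,.0346),('plFar',112,127,.0346),('plL',50,227,.0346),('plN',228,300,.0346),('plR',272,202,.0346)]: print(nm,ss(u,v,h,S)[:2])
for n in ('top','scene'):
    P,c=cloud(n)
    bx=(P[...,0]>.25)&(P[...,0]<.5)&(P[...,1]>-.05)&(P[...,1]<.08)&(P[...,2]>.008)&(P[...,2]<.05)
    q=P[bx]; print(n,'key px',len(q),'zmax',np.percentile(q[:,2],[5,50,95]) if len(q) else 0, q.mean(0),q.min(0),q.max(0))
    bx=(P[...,0]>.27)&(P[...,0]<.5)&(P[...,1]>-.28)&(P[...,1]<-.1)&(P[...,2]>.02)&(P[...,2]<.13)&(c[...,2]>c[...,0]*.8)
    q=P[bx]; 
    for _ in range(8):
        m=q.mean(0); w=np.linalg.svd(q-m,full_matrices=False)[2]; q=q[np.abs((q-m)@w[2])<.004] if _ else q[np.abs((q-m)@w[2])<.012]
    nn=w[2]*np.sign(w[2][2]); print('ramp',len(q),m,nn,'yaw',np.degrees(np.arctan2(nn[1],nn[0])),'tilt',np.degrees(np.arccos(nn[2])),q.min(0),q.max(0))
    f=P[(P[...,0]>.27)&(P[...,0]<.5)&(P[...,1]>-.3)&(P[...,1]<-.1)&(P[...,2]>.005)&(P[...,2]<.12)&(c[...,2]>c[...,0]*.8)]
    print(cv2.minAreaRect(f[:,:2].astype(np.float32)))
E
```

```text
L [0.4704 0.3609]
R [0.4629 0.2976]
Lend1 [0.4856 0.361 ]
Lend2 [0.4552 0.3608]
Rend1 [0.4775 0.2982]
Rend2 [0.4478 0.2976]
ring [0.5701 0.2647]
spot [0.5912 0.2866]
cross [0.6108 0.3   ]
plTL [0.6543 0.3444]
plTR [0.6374 0.2051]
plBR [0.5196 0.2182]
plBL [0.5362 0.3559]
lineT [0.6478 0.2808]
lineB [0.5312 0.2921]
hand [ 0.422  -0.0293  0.02  ]
handTop [ 0.4668 -0.0452  0.02  ]
tipL [ 0.5585 -0.0512  0.02  ]
tipR [ 0.5525 -0.0733  0.02  ]
SCENE
L [0.4749 0.3619]
R [0.4674 0.298 ]
ring [0.569  0.2651]
spot [0.5896 0.2857]
cross [0.6103 0.2996]
plFar [0.5253 0.2255]
plL [0.6468 0.2095]
plN [0.6524 0.3444]
plR [0.5465 0.3572]
top key px 497 zmax [0.0145 0.0227 0.0284] [0.4181 0.0062 0.0222] [ 0.3792 -0.0484  0.0087] [0.4997 0.0794 0.0311]
ramp 139 [ 0.4845 -0.2636  0.0634] [0.4028 0.5291 0.7469] yaw 52.7162652262661 tilt 41.67895366815263 [ 0.4609 -0.2797  0.0312] [ 0.4997 -0.2209  0.0885]
((0.40890827775001526, -0.2101048231124878), (0.1784869134426117, 0.18421390652656555), 89.13774871826172)
scene key px 481 zmax [0.0105 0.0234 0.0298] [0.4283 0.0044 0.0221] [ 0.3849 -0.0497  0.008 ] [0.4996 0.0793 0.0323]
ramp 117 [ 0.4851 -0.2652  0.0678] [0.3524 0.6302 0.6919] yaw 60.78723672093205 tilt 46.219009280253644 [ 0.363  -0.28    0.0356] [ 0.5    -0.1629  0.0905]
((0.38709789514541626, -0.20162974298000336), (0.22558262944221497, 0.196868434548378), 0.08156229555606842)
```

```bash
python3 - <<'E'
from h import *
np.set_printoptions(precision=4,suppress=True)
for n in ('top','scene'):
    P,c=cloud(n); grey=(c.max(-1)-c.min(-1)<40)
    bx=(P[...,0]>.405)&(P[...,0]<.58)&(P[...,1]>-.095)&(P[...,1]<-.012)&(P[...,2]>.008)&(P[...,2]<.05)
    q=P[bx]; print(n,'key',len(q),np.percentile(q[:,2],[5,50,95]),cv2.minAreaRect(q[:,:2].astype(np.float32)))
    h=q[q[:,0]<.465]; print(' handle top z',np.percentile(h[:,2],[50,90]),'ctr',h.mean(0))
    w=np.linalg.svd(q[:,:2]-q[:,:2].mean(0))[2][0]; print(' yaw',np.degrees(np.arctan2(w[1],w[0])))
    bx=(P[...,0]>.40)&(P[...,0]<.6)&(P[...,1]>-.36)&(P[...,1]<-.17)&(P[...,2]>.006)&(P[...,2]<.14)&grey
    f=P[bx]; print(' foot',len(f),cv2.minAreaRect(f[:,:2].astype(np.float32)))
    q=f[f[:,2]>.03]
    for i in range(10):
        m=q.mean(0); w=np.linalg.svd(q-m,full_matrices=False)[2]; q=q[np.abs((q-m)@w[2])<(.004 if i>3 else .01)]
    nn=w[2]*np.sign(w[2][2]); a=nn[:2]/np.hypot(*nn[:2]); b=np.array([-a[1],a[0]])
    print(' ramp',len(q),m,nn,'yaw',np.degrees(np.arctan2(nn[1],nn[0])),'tilt',np.degrees(np.arccos(nn[2])))
    print('  along',np.percentile((q[:,:2]-m[:2])@a,[1,99]),'across',np.percentile((q[:,:2]-m[:2])@b,[1,99]),'z',np.percentile(q[:,2],[1,99]))
    print('  point where ramp z=.068:',m[:2]+a*(m[2]-.068)/np.tan(np.arccos(nn[2])), ' foot mid below')
E
```

```text
top key 348 [0.0143 0.0247 0.0295] ((0.4862186908721924, -0.047222793102264404), (0.02790878340601921, 0.13899381458759308), 76.42930603027344)
 handle top z [0.0259 0.029 ] ctr [ 0.4415 -0.0368  0.0259]
 yaw 166.4099671404585
 foot 1481 ((0.4977478086948395, -0.2759423851966858), (0.1400800198316574, 0.09038104861974716), 57.41098403930664)
 ramp 501 [ 0.4945 -0.2811  0.0726] [0.3673 0.5815 0.7259] yaw 57.723650756140835 tilt 43.45774625191426
  along [-0.0322  0.0456] across [-0.0287  0.0298] z [0.0321 0.1013]
  point where ramp z=.068: [ 0.4971 -0.277 ]  foot mid below
scene key 399 [0.01   0.0247 0.0304] ((0.4914538264274597, -0.046839501708745956), (0.030826305970549583, 0.14073997735977173), 75.6424789428711)
 handle top z [0.028  0.0303] ctr [ 0.4444 -0.0327  0.0255]
 yaw -14.464717443450716
 foot 1376 ((0.5107979774475098, -0.2699143588542938), (0.13954924046993256, 0.13377025723457336), 33.4487190246582)
 ramp 527 [ 0.5001 -0.2808  0.0737] [0.3743 0.5823 0.7217] yaw 57.26440326098638 tilt 43.808831598609125
  along [-0.0307  0.0407] across [-0.0297  0.0296] z [0.0358 0.1033]
  point where ramp z=.068: [ 0.5033 -0.2758]  foot mid below
```

```bash
python3 -m crank '[[[8,2,5.5,0,0,0,-3.4],[8,2,5.5,0,0,0,-3.4],[8,2,5.5,0,0,0,-3.4],[8,2,5.5,0,0,0,-3.4],[8,2,5.5,0,0,0,-3.4],[8,2,5.5,0,0,0,-3.4],[8,2,5.5,0,0,0,-3.4],[8,2,5.5,0,0,0,-3.4],[8,2,5.5,0,0,0,-3.4],[8,2,5.5,0,0,0,-3.3],[8,0.8,0.2,-4,-1.8,-7.3,0],[8,0.8,0.2,-4,-1.8,-7.3,0],[8,0,0,0,0,0,0]]]' 60
cat >> h.py <<'E'
def delta(tp,zdir,xyaw_vec,pos=None,q=None):
    """move (cm, rotvec deg) from measured pose to TCP tp, tool z=zdir, tool x nearest xyaw_vec"""
    o=manip.get_obs(); z=np.array(zdir,float); z/=np.linalg.norm(z); x=np.array(xyaw_vec,float); x-=z*(x@z); x/=np.linalg.norm(x)
    M=np.stack([x,np.cross(z,x),z],1); r=(R.from_matrix(M)*R.from_quat(o['ee_rot']).inv()).as_rotvec(degrees=True)
    return np.round((np.array(tp)-o['position'])*100,2),np.round(r,1)
E
python3 - <<'E'
from h import *
o=manip.get_obs();print(o['clock'],o['position'],R.from_quat(o['ee_rot']).as_matrix().round(3),o['joint_pos'].round(2))
print(delta([.4597,-.0398,.006],[.251,-.062,-.966],[.971,-.240,0]))
p,d,o=shot('wrist');cv2.imwrite('pics/w1.png',p[:,:,::-1])
E
```

```text
clock: 1.72
position: [0.426, -0.0332, 0.1479]
ee_rot: [0.985, -0.119, 0.126, 0.017]
ft_force: [-0.7, -0.7, 0.7]
grip_width: 0.936
grasp_force: 0.0
1.725 [ 0.42600345 -0.03322644  0.1478861 ] [[ 0.94  -0.239  0.244]
 [-0.231 -0.971 -0.063]
 [ 0.252  0.003 -0.968]] [ 0.68 -0.23 -0.68  2.22 -0.11  0.86 -1.76]
(array([  3.37,  -0.66, -14.19]), array([ 0.1, -0.4, -0. ]))
```

View pics/w1.png

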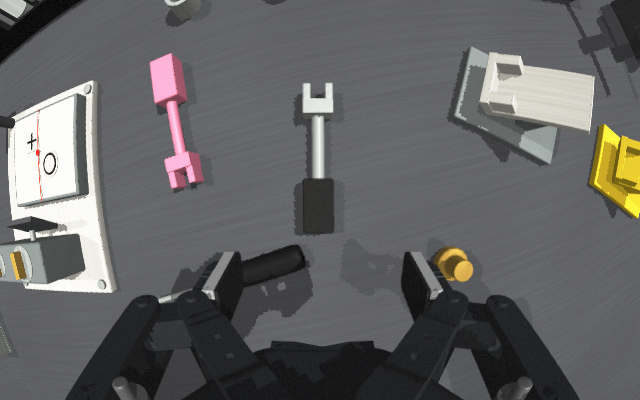

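The wrist view shows the key handle at (304–333,180–233), prongs at (318,85), rest at right, and ring (50,162) right of the red line. I'll check the key position with this ray, then descend.

```bash
cat >> h.py <<'E'
def wray(u,v,h,z=None):
    z=z or np.load('last_wrist.npz'); k=eyes.camera_params('wrist'); dx,dy=u-k['cx'],v-k['cy']; r=np.hypot(dx,dy); t=r/k['fx']
    c=np.array([np.sin(t)*dx/r,np.sin(t)*dy/r,np.cos(t)]); H=np.array(k['hand_eye']); M=R.from_quat(z['q']).as_matrix()
    o=z['pos']+M@H[:3,3]; w=M@H[:3,:3]@c; return o+w*(h-o[2])/w[2]
E
python3 - <<'E'
from h import *
np.set_printoptions(precision=4,suppress=True)
for n,u,v,h in [('hL',304,180,.028),('hR',333,180,.028),('hbL',302,232,.028),('hbR',334,232,.028),('tL',305,83,.026),('tR',331,83,.026),('ring',50,162,.0346),('spot',38,152,.0346),('cross',32,141,.0346),('rampHi1',594,77,.106),('rampHi2',588,131,.106)]: print(n,wray(u,v,h))
E
```

```text
hL [ 0.4709 -0.0294  0.028 ]
hR [ 0.4647 -0.0545  0.028 ]
hbL [ 0.4259 -0.0162  0.028 ]
hbR [ 0.419  -0.0443  0.028 ]
tL [ 0.5589 -0.0514  0.026 ]
tR [ 0.5531 -0.0748  0.026 ]
ring [0.5716 0.2632 0.0346]
spot [0.5919 0.2866 0.0346]
cross [0.6107 0.2984 0.0346]
rampHi1 [ 0.5045 -0.3158  0.106 ]
rampHi2 [ 0.4567 -0.2828  0.106 ]
```

```bash
python3 -m crank '[[[6,1,-0.2,-3,0,0,0],[6,1,-0.2,-3,0,0,0],[6,1,-0.2,-3,0,0,0],[6,0.3,0,-2.5,0,0,0],[6,0,0,0,0,0,0]]]' 60
```

```text
clock: 2.4
position: [0.4646, -0.0397, 0.0368]
ee_rot: [0.984, -0.121, 0.129, 0.015]
ft_force: [0.1, 0.6, 0.6]
grip_width: 0.702
grasp_force: 0.0
```

```bash
python3 -m crank '[[[6,-0.3,0,-1.5,0,0,0],[6,-0.2,0,-1.4,0,0,0],[6,0,0,0,0,0,0],[2,0,0,0,0,0,0],[2,0,0,0,0,0,0],[2,0,0,0,0,0,0],[2,0,0,0,0,0,0],[2,0,0,0,0,0,0]]]' 80
```

```text
clock: 3.4
position: [0.4594, -0.0394, 0.0089]
ee_rot: [0.984, -0.119, 0.131, 0.016]
ft_force: [-8.3, -0.6, 17.8]
grip_width: 0.307
grasp_force: 77.8
```

```bash
python3 -m crank '[[[2,0,0,2,0,0,0],[2,0,0,4,0,0,0],[2,0,0,4,0,0,0],[2,0,0,4,0,0,0],[2,0,0,0,0,0,0]]]'
python3 - <<'E'
from h import *
np.set_printoptions(precision=4,suppress=True)
for n in('top','scene','wrist'): p,d,o=shot(n)
cv2.imwrite('pics/w2.png',p[:,:,::-1])
M=R.from_quat(o['ee_rot']).as_matrix();print(M)
for n in('top','scene'):
    P,c=cloud(n); L=(P-o['position'])@M  # tool coords
    # shank/hub/prongs: beyond pads
    b=(L[...,0]>.02)&(L[...,0]<.13)&(abs(L[...,1])<.03)&(L[...,2]>-.08)&(L[...,2]<.03)&(P[...,2]>.06); q=L[b]
    m=q.mean(0);w=np.linalg.svd(q-m)[2][0];w*=np.sign(w[0]);print(n,len(q),m,w,q.min(0),q.max(0))
E
```

```text
clock: 4.03
position: [0.4601, -0.0393, 0.1508]
ee_rot: [0.984, -0.12, 0.133, 0.017]
ft_force: [0.1, 0.2, -2.0]
grip_width: 0.309
grasp_force: 80.0
[[ 0.9376 -0.2397  0.2519]
 [-0.2313 -0.9709 -0.063 ]
 [ 0.2596  0.0008 -0.9657]]
top 207 [0.0656 0.0016 0.002 ] [ 0.9925 -0.0147  0.121 ] [ 0.0207 -0.0125 -0.0082] [0.1006 0.0154 0.0262]
scene 277 [ 0.0742 -0.001   0.0026] [ 0.7757 -0.0553  0.6287] [ 0.02   -0.0202 -0.0798] [0.105  0.0237 0.03  ]
```

View pics/w2.png

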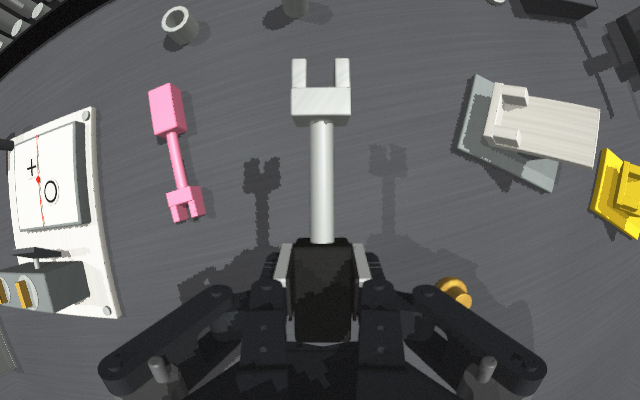

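The key is held straight: handle between the pads, shank along column 321, prong tips at row 58. I'll check for pitch slip using depth.

```bash
python3 - <<'E'
from h import *
np.set_printoptions(precision=4,suppress=True)
o=manip.get_obs();M=R.from_quat(o['ee_rot']).as_matrix()
kx=np.array([.971,-.240,0]);ky=np.array([.24,.971,0])
for n in('top','scene'):
    P,c=cloud(n); D=P-o['position']; s=D@kx; t=D@ky
    for a in np.arange(-.05,.12,.01):
        b=(s>a)&(s<a+.01)&(abs(t)<.02)&(P[...,2]>.12)&(P[...,2]<.22)
        if b.sum()>2: print(n,round(a+.005,3),b.sum(),'z50,90',np.percentile(P[b][:,2],[50,90]),'t',np.percentile(t[b],[5,50,95]))
    b=(s>.02)&(s<.13)&(abs(t)<.02)&(P[...,2]>.13)&(P[...,2]<.22);print('max s',np.percentile(s[b],[98,100]))
E
```

```text
top 0.015 15 z50,90 [0.1591 0.1619] t [-0.0146 -0.0036  0.0025]
top 0.025 19 z50,90 [0.1584 0.1616] t [-0.0074 -0.002   0.0032]
top 0.035 19 z50,90 [0.1594 0.1621] t [-0.0069 -0.0015  0.0037]
top 0.045 19 z50,90 [0.1593 0.1629] t [-0.0071 -0.0021  0.0034]
top 0.055 17 z50,90 [0.1585 0.1625] t [-0.0067 -0.0022  0.0028]
top 0.065 18 z50,90 [0.1587 0.1626] t [-0.0062 -0.0015  0.0033]
top 0.075 53 z50,90 [0.1665 0.1695] t [-0.0144 -0.0009  0.0114]
top 0.085 35 z50,90 [0.1674 0.1698] t [-0.0141 -0.0012  0.0109]
top 0.095 24 z50,90 [0.1659 0.1691] t [-0.0145 -0.0016  0.0117]
max s [0.0986 0.0998]
scene -0.035 8 z50,90 [0.1521 0.1635] t [-0.0037  0.011   0.0123]
scene -0.025 25 z50,90 [0.201  0.2153] t [-0.018  -0.0105  0.0187]
scene -0.015 43 z50,90 [0.1943 0.2139] t [-0.0193 -0.014   0.0183]
scene -0.005 67 z50,90 [0.1854 0.2135] t [-0.0178 -0.014   0.0164]
scene 0.005 122 z50,90 [0.1768 0.206 ] t [-0.0194  0.0053  0.0193]
scene 0.015 78 z50,90 [0.1592 0.1664] t [-0.0145  0.0028  0.0163]
scene 0.025 15 z50,90 [0.1583 0.1614] t [-0.002   0.0006  0.0039]
scene 0.035 13 z50,90 [0.1596 0.1614] t [-0.0047  0.0009  0.0035]
scene 0.045 15 z50,90 [0.1594 0.1615] t [-0.0021  0.0006  0.004 ]
scene 0.055 16 z50,90 [0.159  0.1606] t [-0.0047  0.0012  0.0038]
scene 0.065 3 z50,90 [0.159  0.1592] t [-0.0045  0.      0.0019]
scene 0.075 35 z50,90 [0.1671 0.1693] t [-0.011   0.0088  0.0128]
scene 0.085 67 z50,90 [0.1644 0.1694] t [-0.0116  0.0026  0.0131]
scene 0.095 48 z50,90 [0.1593 0.1674] t [-0.0121 -0.0004  0.0131]
scene 0.105 46 z50,90 [0.157  0.1666] t [-0.0129  0.0063  0.013 ]
max s [0.1038 0.105 ]
```

```bash
python3 -m crank '[[[2,0.2,-1,5,0,0,0],[2,0.2,-3.2,5,0,0,8.9],[2,0.2,-3.2,0,0,0,8.9],[2,0.3,-3.2,0,0,0,8.9],[2,0.3,-3.2,0,0,0,8.9],[2,0.3,-3.2,0,0,0,8.9],[2,0.3,-3.2,0,0,0,8.9],[2,0.3,-3.2,0,0,0,8.9],[2,0,-3.2,0,0,0,8.9],[2,0,0,-1.2,-7.6,4.85,0],[2,0,0,-1.2,-7.6,4.85,0],[2,0,0,-1.2,-7.6,4.85,0],[2,0,0,-1.2,-7.6,4.85,0],[2,0,0,-1.2,-7.6,4.85,0],[2,0,0,0,0,0,0],[2,0,0,0,0,0,0]]]'
cat > park.py <<'E'
from h import *
np.set_printoptions(precision=4,suppress=True)
import sys
yaw=np.radians(57.4); a=np.array([np.cos(yaw),np.sin(yaw),0]); z=np.array([0,0,1.]); s=.5**.5
kx=s*a-s*z; kz=s*a+s*z; ky=np.cross(kz,kx); seat=np.array([.4995,-.2765,.068])-.0215*kx+.014*kz
E
python3 - <<'E'
from park import *
o=manip.get_obs();M=R.from_quat(o['ee_rot']).as_matrix();t=np.radians(15)
print('seat',seat)
# desired tool: x,z in key frame
zt=np.sin(t)*kx-np.cos(t)*kz; xt=np.cos(t)*kx+np.sin(t)*kz
print('joints',o['joint_pos'].round(2))
kxa=np.cos(t)*M[:,0]+np.sin(t)*M[:,2]; kza=np.sin(t)*M[:,0]-np.cos(t)*M[:,2]
C=o['position']+.0305*kxa+.005*kza; print('key now est',C,kxa, 'C-seat in key axes',(C-seat)@np.stack([kx,ky,kz],1))
print(delta(seat-.005*kx-.0305*kx-.005*kz+.03*z,zt,xt))
for n in('top','scene','wrist'): p,d,_=shot(n); cv2.imwrite('pics/h_%s.png'%n,p[:,:,::-1])
p=cv2.imread('pics/h_scene.png')[120:260,240:400]; q=cv2.imread('pics/h_wrist.png')
cv2.imwrite('pics/h.png',np.hstack([cv2.resize(p,(400,350)),cv2.resize(q[:350],(400,219)).copy() if 0 else cv2.resize(q[0:400,100:557],(400,350))]))
E
```

```text
clock: 6.18
position: [0.4789, -0.3038, 0.1836]
ee_rot: [0.85, 0.46, -0.226, 0.126]
ft_force: [1.0, -0.7, -2.9]
grip_width: 0.309
grasp_force: 79.9
seat [ 0.4966 -0.281   0.0931]
joints [ 0.45  0.35 -0.32  1.65  0.59  1.42 -0.6 ]
key now est [ 0.4927 -0.2829  0.1656] [ 0.3904  0.5901 -0.7067] C-seat in key axes [-0.0539  0.0023  0.0487]
(array([ 0.23, -0.13, -3.9 ]), array([0.2, 0.4, 0.5]))
```

View pics/h.png

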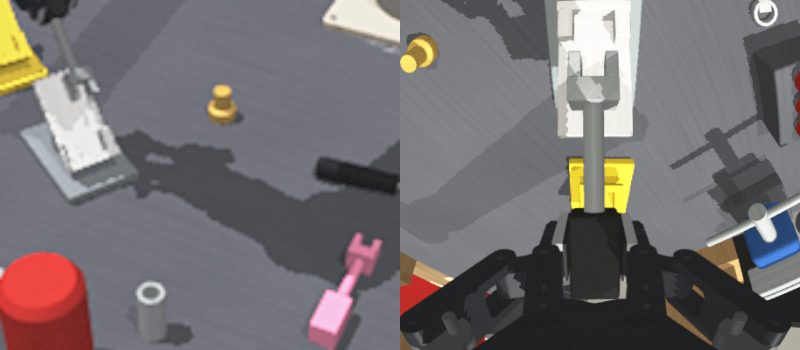

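Hub and cheek gap line up within about 3 mm (hub at 593, gap middle at 596 in the right half). I'll correct that offset while descending.

```bash
python3 -m crank '[[[2,0.23,-0.13,-1.9,0.2,0.4,0.5],[2,0,0,-2,0,0,0],[2,0,0,-1.2,0,0,0],[2,0,0,-1.2,0,0,0],[2,0,0,-0.4,0,0,0],[2,0,0,0,0,0,0]]]'
cat >> park.py <<'E'
def keynow():
    o=manip.get_obs();M=R.from_quat(o['ee_rot']).as_matrix();t=np.radians(15)
    kxa=np.cos(t)*M[:,0]+np.sin(t)*M[:,2]; kza=np.sin(t)*M[:,0]-np.cos(t)*M[:,2]
    C=o['position']+.0305*kxa+.005*kza; print('C-seat mm',1e3*(C-seat)@np.stack([kx,ky,kz],1),'ang',np.degrees(np.arccos(kxa@kx)),'ft',o['ft_force'],o['clock'])
E
python3 -c "
from park import *
keynow()"
```

```text
clock: 7.08
position: [0.4819, -0.3043, 0.1172]
ee_rot: [0.847, 0.464, -0.227, 0.125]
ft_force: [-0.6, -0.1, -1.5]
grip_width: 0.305
grasp_force: 80.0
C-seat mm [-6.1075 -0.1036  2.448 ] ang 0.1075889904828 ft [-0.6421 -0.0572 -1.5413] 7.075
```

```bash
python3 -m crank '[[[2,-0.08,-0.12,-0.14,0,0,0],[2,0.1,0.15,-0.18,0,0,0],[2,0.1,0.15,-0.18,0,0,0],[2,0,0,0,0,0,0]]]'
python3 -c "
from park import *
keynow()"
```

```text
clock: 7.58
position: [0.484, -0.3033, 0.1143]
ee_rot: [0.847, 0.464, -0.227, 0.127]
ft_force: [1.2, 2.1, 7.1]
grip_width: 0.311
grasp_force: 81.0
C-seat mm [-2.588  -1.3882  1.7815] ang 0.17395522190410276 ft [1.1652 2.0536 7.0724] 7.575
```

```bash
python3 -m crank '[[[4,0,0,0,0,0,0],[6,0,0,0,0,0,0],[6,0,0,0,0,0,0],[6,0,0,0,0,0,0],[6,0.5,0.8,1.7,0,0,0],[6,1,1.6,3.4,0,0,0],[6,1,1.6,3.4,0,0,0],[6,0,0,0,0,0,0]]]'
python3 - <<'E'
from park import *
for n in('scene','wrist','top'): p,d,o=shot(n); cv2.imwrite('pics/r_%s.png'%n,p[:,:,::-1])
p=cv2.imread('pics/r_scene.png')[120:260,240:400]; q=cv2.imread('pics/r_wrist.png')
cv2.imwrite('pics/r.png',np.hstack([cv2.resize(p,(400,350)),cv2.resize(q[0:400,100:557],(400,350))]))
K=np.stack([kx,ky,kz],1)
for n in('top','scene'):
    P,c=cloud(n); L=(P-seat)@K
    for lo,hi in[(-.075,-.04),(-.04,-.02),(-.02,.0),(0,.02),(.02,.04),(.04,.055),(.055,.07)]:
        b=(L[...,0]>lo)&(L[...,0]<hi)&(abs(L[...,1])<.02)&(L[...,2]>-.004)&(L[...,2]<.04); 
        if b.sum()>2:print(n,lo,b.sum(),L[b].mean(0)*1e3,'y',np.percentile(L[b][:,1]*1e3,[3,97]),'zmax',np.percentile(L[b][:,2]*1e3,90),'x',np.percentile(L[b][:,0]*1e3,[2,98]))
E
```

```text
clock: 8.57
position: [0.5106, -0.2606, 0.2009]
ee_rot: [0.847, 0.465, -0.225, 0.127]
ft_force: [0.1, -0.9, -0.6]
grip_width: 0.699
grasp_force: 0.0
top -0.075 135 [-56.6927   1.1729   9.341 ] y [-12.8603  13.8084] zmax 14.191560653217428 x [-67.8566 -40.9811]
top -0.04 73 [-30.2071   1.6232  11.3867] y [-12.8566  14.156 ] zmax 14.111615313146363 x [-39.6106 -20.6793]
top -0.02 23 [-10.8117   2.0389   6.4697] y [-9.0589 13.9303] zmax 12.116233871240741 x [-19.5966  -0.6239]
top 0 20 [8.4082 0.331  3.1487] y [-5.151   5.3068] zmax 6.641799755764105 x [ 0.791 17.689]
scene -0.075 109 [-53.2807  -6.5389  13.3957] y [-18.4383   8.0917] zmax 18.144945203706072 x [-66.224  -40.4198]
scene -0.04 79 [-29.8694  -5.9239  13.5037] y [-18.2452   9.3117] zmax 17.135127920969026 x [-39.4577 -20.2883]
scene -0.02 41 [-12.3191  -5.096    8.4397] y [-16.4255   7.9766] zmax 15.965020850302425 x [-19.1413  -0.8631]
scene 0 30 [10.1678 -5.0874  6.2957] y [-9.4563 -0.1822] zmax 8.96663209094212 x [ 0.7346 19.5016]
scene 0.02 27 [29.9088 -4.8443  5.7259] y [-9.4597  1.2289] zmax 8.291415332906807 x [21.1738 38.9087]
scene 0.04 54 [49.0329 -3.3813 12.5995] y [-17.9337  16.9299] zmax 17.05029791680435 x [40.8901 54.7571]
scene 0.055 57 [62.2164 -0.9781 10.2768] y [-18.2412  17.3535] zmax 16.002994440827038 x [55.742  69.6808]
```

View pics/r.png

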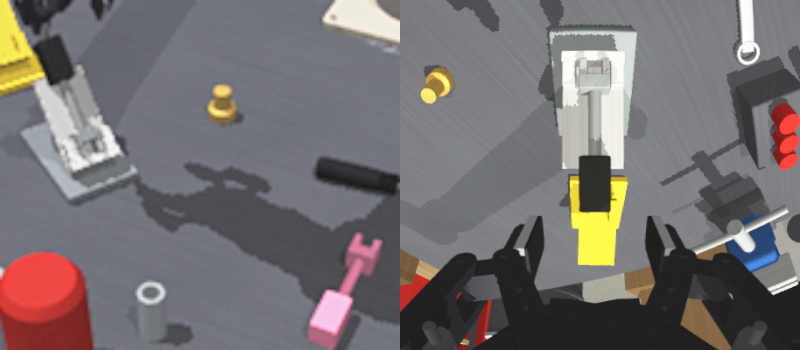

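The key sits between the cheeks, tips by the stop, and is free (left half: hub at (95,140)). Next I swing the tool to come coaxially from behind the handle.

```bash
python3 -m crank '[[[6,0,0,3,0,0,0],[6,-0.8,-1.2,1,7.9,-5.05,0],[6,-0.8,-1.2,0,7.9,-5.05,0],[6,-0.8,-1.2,0,7.9,-5.05,0],[6,-0.8,-1.2,0,7.9,-5.05,0],[6,-0.8,-1.2,0,7.9,-5.05,0],[6,-0.8,-1.2,0,7.9,-5.05,0],[6,-0.8,-1.2,0,7.9,-5.05,0],[6,-0.6,-1,0,7.9,-5.05,0],[6,0,0,-2.5,0,0,0],[6,0,0,-2.5,0,0,0],[6,0,0,0,0,0,0]]]'
python3 - <<'E'
from park import *
o=manip.get_obs();print(o['joint_pos'].round(2)); print(delta(seat-.125*kx,kx,kz))
print(delta(seat-.036*kx,kx,kz))
E
```

```text
clock: 10.22
position: [0.4459, -0.3546, 0.1853]
ee_rot: [0.81, 0.444, 0.335, -0.185]
ft_force: [0.0, 0.5, 0.2]
grip_width: 0.704
grasp_force: 0.0
[ 1.19  0.5  -0.26  1.56 -0.6   1.45  0.55]
(array([ 0.32, -0.08, -0.38]), array([-0. , -0.1, -0.1]))
(array([ 3.71,  5.22, -6.67]), array([-0. , -0.1, -0.1]))
```

```bash
python3 -m crank '[[[6,0.3,-0.1,-0.4,0,0,0],[6,0.85,1.3,-1.57,0,0,0],[6,0.85,1.3,-1.57,0,0,0],[6,0.85,1.35,-1.57,0,0,0],[6,0.85,1.35,-1.57,0,0,0],[6,0,0,0,0,0,0]]]'
python3 - <<'E'
from park import *
p,d,o=shot('wrist');p,d,o2=shot('wrist');cv2.imwrite('pics/g.png',p[:,:,::-1]);print(o['ft_force'],delta(seat-.036*kx,kx,kz))
E
```

```text
clock: 10.98
position: [0.4837, -0.303, 0.1207]
ee_rot: [0.81, 0.445, 0.335, -0.183]
ft_force: [-1.2, 0.6, 0.5]
grip_width: 0.706
grasp_force: 0.0
[-1.1578  0.6145  0.4515] (array([-0.02,  0.29, -0.29]), array([ 0.2,  0.1, -0. ]))
```

View pics/g.png

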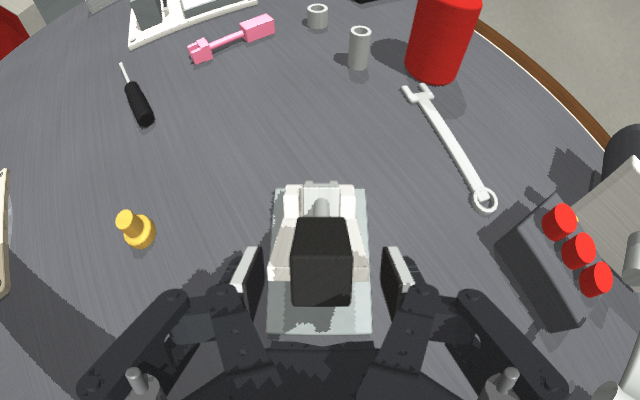

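Handle (292–352) is centred between the pads (263,382). I'll grip, lift and turn upright.

```bash
python3 -m crank '[[[2,0,0,0,0,0,0],[2,0,0,0,0,0,0],[2,0,0,0,0,0,0],[2,0,0,0,0,0,0],[2,0,0,0,0,0,0],[2,0,0,1.5,0,0,0],[2,0,0,3,0,0,0],[2,0,0,4,0,0,0],[2,0,0,4,0,0,0],[2,0,0,1,-7.6,4.85,0],[2,0,0,1,-7.6,4.85,0],[2,0,0,1,-7.6,4.85,0],[2,0,0,1,-7.6,4.85,0],[2,0,0,1,-7.6,4.85,0],[2,0,0,0,0,0,0]]]' 100
python3 -c "
from park import *
o=manip.get_obs();print(o['joint_pos'].round(2),delta([.472,.20,.26],[0,0,-1],[-1,0,0]))"
```

```text
clock: 12.95
position: [0.4851, -0.3011, 0.2974]
ee_rot: [0.875, 0.483, -0.0, 0.003]
ft_force: [0.4, 0.7, -2.1]
grip_width: 0.309
grasp_force: 98.6
[ 0.74  0.2  -0.32  1.49  0.07  1.45 -0.14] (array([-1.31, 50.11, -3.74]), array([  0. ,   0.4, 122.2]))
```

```bash
python3 -m crank '[[[2,-0.1,4.2,0,0,0,10.2],[2,-0.1,4.2,0,0,0,10.2],[2,-0.1,4.2,0,0,0,10.2],[2,-0.1,4.2,0,0,0,10.2],[2,-0.1,4.2,0,0,0,10.2],[2,-0.1,4.2,0,0,0,10.2],[2,-0.1,4.2,-0.4,0,0,10.2],[2,-0.1,4.2,-0.4,0,0,10.2],[2,-0.1,4.2,-0.4,0,0,10.2],[2,-0.1,4.2,-0.4,0,0,10.2],[2,-0.1,4.2,-0.4,0,0,10.2],[2,-0.1,4.2,-0.4,0,0,10],[2,0,0,0,0,0,0]]]'
python3 - <<'E'
from h import *
np.set_printoptions(precision=4,suppress=True)
for n in('wrist','scene','top'): p,d,o=shot(n); cv2.imwrite('pics/v_%s.png'%n,p[:,:,::-1])
print(o['position'],delta([.472,.20,.26],[0,0,-1],[-1,0,0]),o['joint_pos'].round(2))
M=R.from_quat(o['ee_rot']).as_matrix()
for n in('scene','top'):
    P,c=cloud(n); L=(P-o['position'])@M
    for a in np.arange(.01,.13,.02):
        b=(abs(L[...,0])<.025)&(abs(L[...,1])<.025)&(L[...,2]>a)&(L[...,2]<a+.02)
        if b.sum()>3:print(n,a,b.sum(),L[b].mean(0)*1e3,L[b].min(0)*1e3,L[b].max(0)*1e3)
w=cv2.imread('pics/v_wrist.png'); s=cv2.imread('pics/v_scene.png')
cv2.imwrite('pics/v.png',np.hstack([cv2.resize(w[:,120:520],(480,480)),cv2.resize(s[100:350,380:540],(307,480))]))
E
```

```text
clock: 14.58
position: [0.4696, 0.2018, 0.2709]
ee_rot: [0.0, 1.0, 0.003, 0.0]
ft_force: [0.8, -0.0, -1.6]
grip_width: 0.306
grasp_force: 99.0
[0.4708 0.1983 0.2711] (array([ 0.09,  0.23, -1.11]), array([-0.1,  0.1,  0.5])) [ 0.29  0.13 -0.84  1.66  0.1   1.39  1.01]
scene 0.01 77 [-10.6701  -0.9055  16.9985] [-15.4727 -15.7195  10.0481] [13.4657 12.3614 29.6379]
scene 0.03 39 [-2.064  -1.3263 40.8691] [-5.3458 -7.3414 30.0061] [ 3.7601  4.0933 49.8896]
scene 0.049999999999999996 37 [-2.4417 -1.7523 60.4025] [-6.6259 -7.5532 50.9886] [ 0.299   3.8768 69.4487]
scene 0.06999999999999999 112 [-2.7747 -1.5662 83.747 ] [-14.5491 -15.8151  70.2546] [16.7907 11.9199 89.9932]
scene 0.08999999999999998 65 [-9.0652 -0.8052 98.939 ] [-13.539  -16.3269  90.3805] [ 12.6762  11.9816 109.9827]
scene 0.10999999999999997 7 [ -7.872    0.0214 112.1606] [-11.2138 -13.7978 110.824 ] [  0.8687  11.7878 113.5497]
top 0.01 15 [ 15.8449 -10.5956  16.4731] [ 10.4308 -16.5539  12.3864] [18.0139  2.0718 23.0292]
top 0.06999999999999999 47 [11.3451 -7.2365 85.8348] [  1.9103 -16.335   70.659 ] [16.9615  8.7955 89.5516]
top 0.08999999999999998 16 [  8.2596 -15.5485  97.5127] [ -1.7073 -17.7305  90.3063] [ 16.2722   4.5787 105.4821]
top 0.10999999999999997 8 [  5.9195 -16.9544 114.1121] [ -2.8069 -17.7137 111.996 ] [ 14.8689 -16.3434 117.498 ]
```

View pics/v.png

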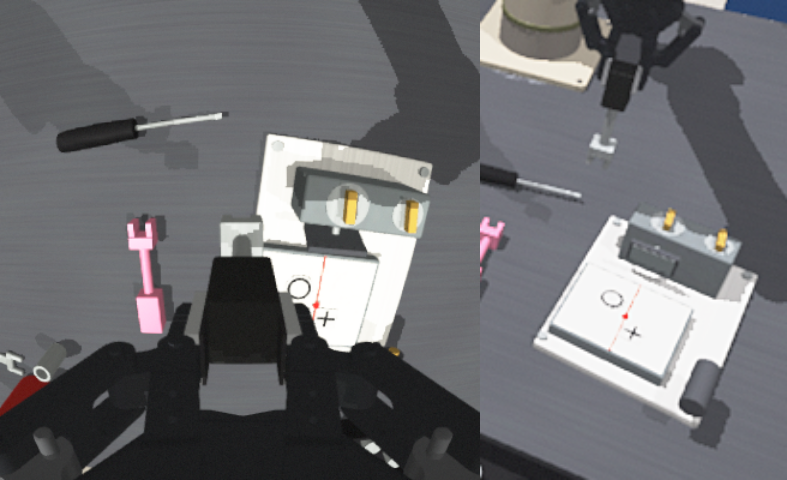

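No more picture views remain, so I continue numerically with the wrist depth and colour data.

```bash
cat >> h.py <<'E'
def wcloud():
    z=np.load('last_wrist.npz'); k=eyes.camera_params('wrist'); v,u=np.mgrid[:400,:640]; dx,dy=u-k['cx'],v-k['cy']; r=np.hypot(dx,dy)+1e-9; t=r/k['fx']
    d=z['d']; ok=(d>0)&(t<1.4); f=np.where(ok,d*np.tan(np.minimum(t,1.4))/r,np.nan); H=np.array(k['hand_eye'])
    L=np.stack([dx*f,dy*f,np.where(ok,d,np.nan)],-1)@H[:3,:3].T+H[:3,3]; return L, L@R.from_quat(z['q']).as_matrix().T+z['pos'], z['p'].astype(int)
def bars():
    L,P,c=wcloud(); m=(c[...,0]>c[...,2]+60)&(c[...,0]-c[...,1]<110)&(c[...,1]>c[...,2]+30)&(P[...,2]>.09)&(P[...,2]<.107)
    n,lab=cv2.connectedComponents(m.astype(np.uint8))[:2]; out=[]
    for i in range(1,n):
        q=P[lab==i]
        if len(q)>25:
            (cx,cy),(w,h),_=b=cv2.minAreaRect((q[:,:2]*1e3).astype(np.float32)); e=cv2.boxPoints(b); e1=e[1]-e[0]; e2=e[2]-e[1]; v=e1 if np.hypot(*e1)>np.hypot(*e2) else e2
            out.append((len(q),round(cx/1e3,4),round(cy/1e3,4),'size',round(w,1),round(h,1),'yaw',round((np.degrees(np.arctan2(v[1],v[0]))+90)%180-90,1),'z',round(float(np.median(q[:,2])),4)))
    return out
E
python3 - <<'E'
from h import *
np.set_printoptions(precision=4,suppress=True)
L,P,c=wcloud()
for b in bars(): print(b)
for lo,hi in[(.03,.045),(.045,.06),(.06,.075),(.076,.086),(.086,.1),(.1,.115)]:
    b=(abs(L[...,0])<.04)&(abs(L[...,1])<.03)&(L[...,2]>lo)&(L[...,2]<hi)
    if b.sum()>3:print(lo,b.sum(),'med',np.median(L[b],0)*1e3,'rng',np.percentile(L[b],2,0)*1e3,np.percentile(L[b],98,0)*1e3)
b=(abs(L[...,0])<.04)&(abs(L[...,1])<.03)&(L[...,2]>.07)&(L[...,2]<.09); print('hub rect',cv2.minAreaRect((L[b][:,:2]*1e3).astype(np.float32)))
red=(c[...,0]>c[...,1]+60)&(c[...,0]>c[...,2]+60)&(abs(P[...,2]-.0346)<.008)&(c[...,0]>150)
q=P[red];print('red',len(q),q.mean(0)); 
if len(q)>5:
    w=np.linalg.svd(q[:,:2]-q[:,:2].mean(0))[2][0];print(np.degrees(np.arctan2(w[1],w[0])))
dark=(c.max(-1)<110)&(abs(P[...,2]-.0346)<.006)&(P[...,0]>.54)&(P[...,0]<.63)&(P[...,1]>.24)&(P[...,1]<.32)
n,lab,st,ce=cv2.connectedComponentsWithStats(dark.astype(np.uint8))
for i in range(1,n):
    if st[i,4]>15: q=P[lab==i]; print(st[i],q.min(0),q.max(0),(q.min(0)+q.max(0))/2)
print('plate z',np.nanmedian(P[(abs(P[...,0]-.6)<.03)&(abs(P[...,1]-.25)<.02)][:,2]))
E
```

```text
(250, 0.4634, 0.2982, 'size', 9.7, 29.4, 'yaw', np.float32(-2.5), 'z', 0.0976)
(222, 0.4712, 0.3617, 'size', 30.2, 10.0, 'yaw', np.float32(1.8), 'z', 0.0973)
0.045 80 med [ 7.3217 -1.9332 55.1174] rng [ 5.2869 -6.754  47.2095] [ 8.3345  3.0777 59.7081]
0.06 107 med [ 7.0176 -1.9925 67.7823] rng [ 4.1258 -7.0999 60.1854] [ 8.3589  3.713  74.8046]
0.076 397 med [ 7.4987 -2.8383 85.5121] rng [ -4.8003 -15.1808  77.3053] [16.0805 10.9796 85.9854]
0.086 535 med [10.4402 -0.5372 86.6039] rng [ -5.9504 -15.8641  86.0158] [16.2766 11.8691 96.5153]
0.1 49 med [ 14.1771  -8.9299 108.7819] rng [ 13.2926 -15.5312 107.2958] [ 14.7608  11.1617 113.562 ]
hub rect ((5.110865592956543, -2.0666112899780273), (28.036819458007812, 23.0245418548584), 89.39187622070312)
red 90 [0.5819 0.2558 0.0344]
99.92388907756472
[385 260   8  12  23] [0.6022 0.2908 0.0338] [0.6204 0.3009 0.0359] [0.6113 0.2958 0.0349]
plate z 0.03533736142536065
```

```bash
python3 -m crank '[[[2,0.3,4,0,0,0,1],[2,0.06,4,0,0,0,0],[2,0,4,0,0,0,0],[2,0,4,-1.5,0,0,0],[2,0,0.2,-1.7,0,0,0],[2,0,0,0,0,0,0]]]'
cat > fit.py <<'E'
from h import *
np.set_printoptions(precision=4,suppress=True)
def hub():
    p,d,o=shot('wrist'); L,P,c=wcloud()
    b=(abs(L[...,0])<.04)&(abs(L[...,1])<.03)&(L[...,2]>.082)&(L[...,2]<.0885); q=L[b]*1e3
    lo,hi=np.percentile(q,1,0),np.percentile(q,99,0); s=(abs(L[...,1])<.02)&(L[...,2]>.05)&(L[...,2]<.07)&(abs(L[...,0])<.03); t=L[s]*1e3
    ax=np.array([hi[0]-14,(lo[1]+hi[1])/2,115])/1e3; w=R.from_quat(o['ee_rot']).apply(ax)+o['position']
    print('hub lo,hi',lo,hi,'shank',np.median(t,0),np.percentile(t,98,0)); print('axis in tool',ax,'tips world',w,'tcp',o['position'],'yaw toolx',np.degrees(np.arctan2(*R.from_quat(o['ee_rot']).as_matrix()[1::-1,0])))
    for b in bars(): print(b)
if __name__=='__main__': hub()
E
python3 fit.py
```

```text
clock: 15.48
position: [0.4748, 0.3591, 0.2378]
ee_rot: [-0.005, 1.0, -0.0, 0.0]
ft_force: [0.3, -0.6, -2.0]
grip_width: 0.304
grasp_force: 99.6
hub lo,hi [ -5.8085 -15.9121  83.4475] [16.1563 11.9013 87.9465] shank [ 7.2692 -1.9609 60.0069] [ 8.4386  3.5902 69.1893]
axis in tool [ 0.0022 -0.002   0.115 ] tips world [0.4727 0.3571 0.1228] tcp [0.4748 0.3591 0.2378] yaw toolx -179.4806146627714
(300, 0.4631, 0.2994, 'size', 9.1, 29.6, 'yaw', np.float32(-2.0), 'z', 0.0977)
(120, 0.4624, 0.3623, 'size', 12.2, 7.5, 'yaw', np.float32(0.6), 'z', 0.0978)
```

```bash
python3 -m crank '[[[2,-0.15,0.52,0,0,0,0.5],[2,0,0,-1,0,0,0],[2,0,0,-0.8,0,0,0],[2,0,0,0,0,0,0]]]'
python3 fit.py
```

```text
clock: 16.02
position: [0.4727, 0.3659, 0.2204]
ee_rot: [-0.01, 1.0, 0.0, 0.001]
ft_force: [0.5, 0.5, -1.6]
grip_width: 0.305
grasp_force: 99.6
hub lo,hi [ -5.7102 -15.981   83.4632] [16.3083 11.8775 88.1247] shank [ 7.2126 -1.966  60.2048] [ 8.3532  3.6374 69.1401]
axis in tool [ 0.0023 -0.0021  0.115 ] tips world [0.4707 0.3639 0.1054] tcp [0.4727 0.3659 0.2204] yaw toolx -178.8577158903298
(344, 0.4629, 0.2992, 'size', 9.2, 29.2, 'yaw', np.float32(-2.1), 'z', 0.0977)
(79, 0.4594, 0.3622, 'size', 6.2, 7.9, 'yaw', np.float32(-89.7), 'z', 0.0976)
```

```bash
python3 -m crank '[[[2,0.05,-0.15,0,0,0,0],[2,0,0,-0.5,0,0,0],[2,0,0,-0.5,0,0,0],[2,0,0,-0.4,0,0,0],[2,0,0,0,0,0,0]]]'
python3 fit.py
```

```text
clock: 16.7
position: [0.4732, 0.3648, 0.2069]
ee_rot: [-0.01, 1.0, 0.001, 0.001]
ft_force: [-0.6, 0.4, -1.9]
grip_width: 0.306
grasp_force: 99.6
hub lo,hi [ -5.8912 -15.9458  82.7052] [16.3398 11.9066 87.9284] shank [ 7.1652 -1.9765 60.1744] [ 8.3111  3.6377 69.461 ]
axis in tool [ 0.0023 -0.002   0.115 ] tips world [0.4712 0.3629 0.0919] tcp [0.4732 0.3648 0.2069] yaw toolx -178.83681670060287
(369, 0.4633, 0.2994, 'size', 9.3, 30.7, 'yaw', np.float32(-3.2), 'z', 0.0977)
(57, 0.4577, 0.3621, 'size', 7.6, 3.6, 'yaw', np.float32(89.9), 'z', 0.0975)
```

```bash
python3 -m crank '[[[2,0,-0.06,-0.5,0,0,0],[2,0,0,0,0,0,0],[2,0.02,-0.04,0,0,0,-9],[2,0.02,-0.04,0,0,0,-9],[2,0.02,-0.05,0,0,0,-9],[2,0.01,-0.05,0,0,0,-9],[2,0,-0.05,0,0,0,-9],[2,-0.02,-0.04,0,0,0,-9],[2,-0.02,-0.04,0,0,0,-9],[2,0,0,0,0,0,0]]]'
cat > line.py <<'E'
from h import *
from fit import np
# plate-frame measurement of line, spot and ring in a fixed camera (full res crop on plane z=.0346)
def rect(n):
    p,d,o=shot(n); k=eyes.camera_params(n); T=np.linalg.inv(np.array(k['world_from_camera']))
    xs=np.arange(.51,.67,.0005); ys=np.arange(.19,.37,.0005); X,Y=np.meshgrid(xs,ys,indexing='ij')
    c=np.stack([X,Y,0*X+.0346],-1)@T[:3,:3].T+T[:3,3]; u=(c[...,0]/c[...,2]*k['fx']+k['cx']).astype(np.float32); v=(c[...,1]/c[...,2]*k['fy']+k['cy']).astype(np.float32)
    return cv2.remap(p,u,v,cv2.INTER_LINEAR).astype(int),X,Y
def meas(n,dbg=False):
    im,X,Y=rect(n); r=im[...,0]-np.minimum(im[...,1],im[...,2])
    w=im.min(-1); ring=None
    m=(r>25)&(im[...,0]>150); n_,lab,st,ce=cv2.connectedComponentsWithStats(cv2.dilate(m.astype(np.uint8),np.ones((9,9))))
    i=1+np.argmax(st[1:,4]); m&=lab==i; q=np.stack([X[m],Y[m]],1)
    vx,vy,x0,y0=cv2.fitLine((q*1e3).astype(np.float32),cv2.DIST_HUBER,0,.01,.01).ravel(); 
    if vx<0: vx,vy=-vx,-vy
    s=(r>90); S=np.array([np.average(X[s],weights=r[s]),np.average(Y[s],weights=r[s])])*1e3 if s.sum() else np.nan
    # ring by template correlation: annulus r 10.5..13.5 mm dark
    g=(255-im.mean(-1)).astype(np.float32); a=np.arange(-17,17.1,.5); A,B=np.meshgrid(a,a); rr=np.hypot(A,B); t=((rr>10.5)&(rr<13.5)).astype(np.float32)
    f=cv2.matchTemplate(g,t,cv2.TM_CCOEFF_NORMED); j=np.unravel_index(f.argmax(),f.shape); C=np.array([X[j[0]+34,0],Y[0,j[1]+34]])*1e3
    dv=C-[x0,y0]; print(n,'line',len(q),[round(float(t),1) for t in(x0,y0)],'yaw',round(float(np.degrees(np.arctan2(vy,vx))),2),'spot',np.round(S,1),'ring',C,round(float(f.max()),2),'ring-from-line mm along/left:',round(float(dv@[vx,vy]),1),round(float(dv@[-vy,vx]),1),'spot-ring',np.round(S-C,1))
if __name__=='__main__':
    for n in('scene','top'):
        try: meas(n)
        except Exception as e: print(n,e)
E
python3 line.py; python3 fit.py
```

```text
clock: 18.0
position: [0.4734, 0.3615, 0.2024]
ee_rot: [0.513, 0.858, -0.0, 0.002]
ft_force: [-0.2, 0.8, -1.9]
grip_width: 0.307
grasp_force: 99.5
scene line 836 [603.4, 261.8] yaw -14.4 spot [584.9 266.4] ring [570. 265.] 0.65 ring-from-line mm along/left: -33.2 -5.2 spot-ring [14.9  1.4]
top line 517 [584.8, 267.0] yaw -19.11 spot nan ring [570. 265.] 0.57 ring-from-line mm along/left: -13.4 -6.7 spot-ring [nan nan]
hub lo,hi [ -6.8929 -14.8451  83.3489] [15.3032 13.0747 87.9896] shank [ 6.3256 -0.7952 60.4778] [ 7.2871  4.7693 68.9711]
axis in tool [ 0.0013 -0.0009  0.115 ] tips world [0.4727 0.3617 0.0874] tcp [0.4737 0.3613 0.2024] yaw toolx 118.37504231806969
(49, 0.4633, 0.3736, 'size', 8.3, 3.7, 'yaw', np.float32(28.2), 'z', 0.0973)
(148, 0.4565, 0.3006, 'size', 9.6, 15.6, 'yaw', np.float32(-6.6), 'z', 0.0979)
```

```bash
python3 -m crank '[[[2,-0.02,-0.03,0,0,0,-8],[2,-0.02,-0.03,0,0,0,-8],[2,0,0,0,0,0,0],[2,0,0,0,0,0,0]]]'
python3 line.py;python3 line.py; python3 fit.py
```

```text
clock: 18.65
position: [0.4731, 0.3607, 0.2023]
ee_rot: [0.627, 0.779, -0.0, 0.002]
ft_force: [-2.5, -0.4, -0.3]
grip_width: 0.305
grasp_force: 99.7
scene line 1219 [583.4, 260.8] yaw -17.35 spot [583.4 260.6] ring [570. 265.] 0.67 ring-from-line mm along/left: -14.0 -0.0 spot-ring [13.4 -4.4]
top line 511 [583.7, 261.2] yaw -16.81 spot nan ring [570. 265.] 0.54 ring-from-line mm along/left: -14.2 -0.4 spot-ring [nan nan]
scene line 1231 [583.0, 261.0] yaw -17.36 spot [583.4 260.6] ring [570. 265.] 0.67 ring-from-line mm along/left: -13.6 -0.0 spot-ring [13.4 -4.4]
top line 510 [583.7, 261.2] yaw -14.73 spot nan ring [570. 265.] 0.55 ring-from-line mm along/left: -14.2 0.2 spot-ring [nan nan]
hub lo,hi [ -6.8819 -14.5133  82.9766] [15.23   13.4997 87.8901] shank [ 6.1134 -0.4068 60.6466] [ 7.3149  5.1269 69.4081]
axis in tool [ 0.0012 -0.0005  0.115 ] tips world [0.4727 0.3614 0.0873] tcp [0.4732 0.3606 0.2024] yaw toolx 102.24527428495175
(44, 0.4667, 0.3751, 'size', 7.4, 3.3, 'yaw', np.float32(13.4), 'z', 0.0974)
```

```bash
python3 -m crank '[[[2,0.02,0.03,0,0,0,8],[2,0,0,1,0,0,0],[2,0,0,2,0,0,0],[2,-0.1,-1,0,0,0,9.2],[2,-0.2,-1,0,0,0,9.2],[2,-0.2,-1,0,0,0,9.2],[2,-0.2,-1,0,0,0,9.2],[2,-0.2,-1,0,0,0,9.2],[2,-0.1,-1,0,0,0,9.2],[2,0,0,0,0,0,0]]]'
python3 line.py; python3 fit.py
```

```text
clock: 20.15
position: [0.4642, 0.3003, 0.2331]
ee_rot: [0.13, 0.992, 0.001, 0.002]
ft_force: [0.7, 0.6, -1.6]
grip_width: 0.308
grasp_force: 99.5
scene line 1149 [583.8, 260.7] yaw -17.36 spot [583.4 260.6] ring [570. 265.] 0.67 ring-from-line mm along/left: -14.4 -0.0 spot-ring [13.4 -4.4]
top line 515 [583.8, 261.2] yaw -18.49 spot nan ring [570. 265.] 0.55 ring-from-line mm along/left: -14.3 -0.8 spot-ring [nan nan]
hub lo,hi [ -6.2264 -15.7839  83.0428] [15.9072 12.0689 88.1584] shank [ 6.8352 -1.7681 60.3523] [ 7.8846  3.769  69.6192]
axis in tool [ 0.0019 -0.0019  0.115 ] tips world [0.4619 0.3001 0.1179] tcp [0.4638 0.3012 0.2329] yaw toolx 165.04267894786815
(338, 0.4711, 0.362, 'size', 9.6, 29.5, 'yaw', np.float32(-66.9), 'z', 0.0974)
(86, 0.4528, 0.3015, 'size', 7.4, 8.0, 'yaw', np.float32(-14.1), 'z', 0.0976)
```

```bash
python3 -m crank '[[[2,0.14,-0.12,0,0,0,0.5],[2,0,0,-0.8,0,0,0],[2,0,0,-0.7,0,0,0],[2,0,0,0,0,0,0]]]'
python3 fit.py
```

```text
clock: 20.8
position: [0.4645, 0.2995, 0.2164]
ee_rot: [0.123, 0.992, 0.0, 0.001]
ft_force: [-0.3, -0.7, -2.1]
grip_width: 0.305
grasp_force: 99.5
hub lo,hi [ -6.2596 -15.7995  83.3841] [15.9601 12.0895 88.2309] shank [ 6.8236 -1.7937 60.0488] [ 7.9163  3.7456 69.6682]
axis in tool [ 0.002  -0.0019  0.115 ] tips world [0.4624 0.2982 0.1014] tcp [0.4645 0.2995 0.2164] yaw toolx 165.8508222302188
(378, 0.471, 0.362, 'size', 10.0, 29.5, 'yaw', np.float32(-66.5), 'z', 0.0975)
(63, 0.451, 0.3018, 'size', 7.0, 5.3, 'yaw', np.float32(75.9), 'z', 0.0976)
```

```bash
python3 -m crank '[[[2,0.05,0.06,0,0,0,0],[2,0,0,-0.5,0,0,0],[2,0,0,-0.5,0,0,0],[2,0,0,-0.4,0,0,0],[2,0,0,0,0,0,0]]]'
```

```text
clock: 21.48
position: [0.4652, 0.3002, 0.2029]
ee_rot: [0.123, 0.992, 0.001, 0.001]
ft_force: [-0.8, 0.6, -1.8]
grip_width: 0.309
grasp_force: 99.5
```

```bash
python3 -m crank '[[[2,0.01,-0.04,0,0,0,-9.5],[2,0.01,-0.04,0,0,0,-9.5],[2,0.01,-0.05,0,0,0,-9.5],[2,0,-0.05,0,0,0,-9.5],[2,0,0,0,0,0,0],[2,0,0,0,0,0,0]]]'
python3 line.py; python3 fit.py
```

```text
clock: 22.22
position: [0.4657, 0.2986, 0.2034]
ee_rot: [0.438, 0.899, 0.0, 0.002]
ft_force: [-1.4, -0.1, -1.7]
grip_width: 0.309
grasp_force: 99.5
scene line 1170 [581.7, 261.4] yaw -17.39 spot [573.5 263.9] ring [569.5 265. ] 0.65 ring-from-line mm along/left: -12.7 -0.2 spot-ring [ 4.  -1.1]
top line 649 [576.5, 263.5] yaw -11.25 spot [577.  263.5] ring [569.5 265. ] 0.46 ring-from-line mm along/left: -7.2 0.1 spot-ring [ 7.5 -1.5]
hub lo,hi [ -6.7903 -15.0372  83.391 ] [15.3926 12.8542 88.2714] shank [ 6.3141 -1.0334 60.321 ] [ 7.4771  4.5332 69.075 ]
axis in tool [ 0.0014 -0.0011  0.115 ] tips world [0.4644 0.2988 0.0884] tcp [0.4657 0.2985 0.2034] yaw toolx 127.99143663714928
(377, 0.4714, 0.3623, 'size', 8.9, 29.6, 'yaw', np.float32(-67.2), 'z', 0.0978)
(44, 0.4537, 0.3082, 'size', 8.3, 2.8, 'yaw', np.float32(42.7), 'z', 0.0974)
```

```bash
python3 -m crank '[[[2,0,-0.03,0,0,0,-6],[2,0,-0.03,0,0,0,-6],[2,0,0,0,0,0,0],[2,0,0,0,0,0,0]]]'
python3 line.py; python3 - <<'E'
from line import *
for n in('scene','top'):
    im,X,Y=rect(n); r=im[...,0]-np.minimum(im[...,1],im[...,2])
    for th in(50,70,90,120,150):
        s=r>th
        if s.sum()>5: print(n,th,s.sum(),np.median(X[s])*1e3,np.median(Y[s])*1e3, 'rng',X[s].min()*1e3,X[s].max()*1e3,Y[s].min()*1e3,Y[s].max()*1e3)
    # dark ring extents after masking
    g=im.max(-1); R0=np.hypot(X-.5697,Y-.265); m=(g<np.percentile(g[R0<.02],20))&(R0<.017); q=np.stack([X[m],Y[m]],1)*1e3
    print(n,'ring ellipse',cv2.fitEllipse(cv2.convexHull(q.astype(np.float32))), 'thr',np.percentile(g[R0<.02],20))
E
```

```text
clock: 22.88
position: [0.4655, 0.298, 0.2034]
ee_rot: [0.53, 0.848, -0.0, 0.002]
ft_force: [-2.0, -0.9, -0.3]
grip_width: 0.311
grasp_force: 99.7
scene line 1147 [580.8, 261.6] yaw -17.35 spot [570. 265.] ring [570. 265.] 0.67 ring-from-line mm along/left: -11.3 0.0 spot-ring [ 0. -0.]
top line 787 [571.0, 265.3] yaw -16.13 spot nan ring [569.5 265. ] 0.49 ring-from-line mm along/left: -1.3 -0.7 spot-ring [nan nan]
scene 50 363 570.4999999999933 264.50000000000006 rng 555.999999999995 619.499999999988 250.50000000000006 270.00000000000006
scene 70 231 569.4999999999934 265.00000000000006 rng 556.4999999999949 582.9999999999919 260.00000000000006 269.50000000000006
scene 90 152 569.4999999999934 265.00000000000006 rng 556.9999999999949 581.999999999992 260.50000000000006 269.00000000000006
scene 120 84 569.4999999999934 265.00000000000006 rng 566.9999999999937 581.4999999999922 262.00000000000006 267.00000000000006
scene 150 52 569.4999999999934 265.2500000000001 rng 567.4999999999936 571.4999999999932 263.50000000000006 267.00000000000006
scene ring ellipse ((570.2487182617188, 265.38043212890625), (27.491098403930664, 28.70733642578125), 77.31149291992188) thr 214.0
top 50 179 570.9999999999933 265.00000000000006 rng 566.9999999999937 575.9999999999927 262.50000000000006 268.50000000000006
top 70 34 570.9999999999933 265.00000000000006 rng 568.9999999999935 572.9999999999931 264.00000000000006 266.50000000000006
top ring ellipse ((569.0263061523438, 264.2112731933594), (25.97734260559082, 27.422590255737305), 86.47882080078125) thr 212.0
```

The spot is centred in both views (scene 0.8 mm off, top 2 mm). I'll back off, lift and return to the rest.

```bash
python3 -m crank '[[[2,0,0.03,0,0,0,8],[2,0,0,1,0,0,0],[2,0,0,2.5,0,0,0],[2,0,0,3,0,0,0],[2,0,-3,2,0,0,0],[2,0.1,-5,0.5,0,0,-9.5],[2,0.1,-5,0,0,0,-9.5],[2,0.1,-5,0,0,0,-9.5],[2,0.1,-5,0,0,0,-9.5],[2,0.1,-5,0,0,0,-9.5],[2,0.1,-5,0,0,0,-9.5],[2,0.1,-5,0,0,0,-9.5],[2,0.1,-5,0,0,0,0],[2,0,-5,0,0,0,0],[2,0,-5,0,0,0,0],[2,0,-5,0,0,0,0],[2,0,-2,0,0,0,0],[2,0,0,0,0,0,0]]]'
python3 line.py; python3 fit.py; python3 -c "
from park import *
o=manip.get_obs();print(o['joint_pos'].round(2),delta([.485,-.30,.29],[0,0,-1],[np.cos(yaw),np.sin(yaw),0]))"
```

```text
clock: 25.32
position: [0.4735, -0.3029, 0.2936]
ee_rot: [0.878, 0.478, -0.001, 0.002]
ft_force: [-0.3, 1.0, -2.2]
grip_width: 0.309
grasp_force: 99.5
scene line 1161 [581.1, 261.5] yaw -17.34 spot [570.  264.9] ring [570. 265.] 0.67 ring-from-line mm along/left: -11.6 0.0 spot-ring [ 0.  -0.1]
top line 798 [571.6, 265.2] yaw -16.92 spot nan ring [569.5 265. ] 0.5 ring-from-line mm along/left: -1.9 -0.8 spot-ring [nan nan]
hub lo,hi [ -6.2448 -13.4097  83.3351] [15.8913 14.4396 88.0263] shank [ 6.8859  0.5338 60.5254] [ 7.9511  6.0906 69.5468]
axis in tool [0.0019 0.0005 0.115 ] tips world [ 0.4758 -0.2996  0.1787] tcp [ 0.4743 -0.3005  0.2937] yaw toolx 57.377252589713166
(522, 0.3645, -0.4978, 'size', 20.2, 58.9, 'yaw', np.float32(-33.6), 'z', 0.0965)
[ 0.61  0.17 -0.15  1.53  0.03  1.44 -0.11] (array([ 1.07,  0.02, -0.38]), array([ 0.2,  0. , -0. ]))
```

```bash
python3 -m crank '[[[2,0.1,-0.2,-1,7.6,-4.85,0],[2,0.1,-0.2,-1,7.6,-4.85,0],[2,0.1,-0.2,-1,7.6,-4.85,0],[2,0.1,-0.2,-1,7.6,-4.85,0],[2,0,0,-1,7.6,-4.85,0],[2,0,0,0,0,0,0],[2,0,0,0,0,0,0]]]'
cat > park2.py <<'E'
from park import *
p,d,o=shot('wrist'); L,P,c=wcloud(); K=np.stack([kx,ky,kz],1)
s=(abs(L[...,1])<.02)&(L[...,2]>.05)&(L[...,2]<.07)&(abs(L[...,0])<.012)&(P[...,2]>.05); t=L[s]*1e3; print('shank tool',np.median(t,0),np.percentile(t,98,0))
b=(abs(L[...,0])<.03)&(abs(L[...,1])<.03)&(L[...,2]>.082)&(L[...,2]<.0885); q=L[b]*1e3; lo,hi=np.percentile(q,1,0),np.percentile(q,99,0); print('hub',lo,hi)
ax=np.array([hi[0]-14,(lo[1]+hi[1])/2,45])/1e3; M=R.from_quat(o['ee_rot']).as_matrix(); C=o['position']+M@ax
print('C-seat mm (key axes)',(C-seat)@K*1e3,'ft',o['ft_force'],'ang',np.degrees(np.arccos(M[:,2]@kx)))
print('to go(+60 hover, -5kx), cm', (seat-.005*kx+[0,0,.06]-C)*100, delta([0,0,0],kx,kz)[1])
# ramp / cheeks in wrist view: ramp lateral extent
W=(P-seat)@K*1e3; r=(abs(W[...,2]+14)<3)&(W[...,0]>-25)&(W[...,0]<40)&(abs(W[...,1])<45); print('ramp lat',np.percentile(W[r][:,1],[1,99]),'n',r.sum(),np.median(W[r][:,2]))
E
python3 park2.py
```

```text
clock: 26.35
position: [0.4788, -0.3086, 0.2446]
ee_rot: [0.811, 0.445, 0.334, -0.182]
ft_force: [0.3, -0.3, -2.5]
grip_width: 0.308
grasp_force: 99.7
shank tool [ 6.303   0.5402 59.7455] [ 7.4243  6.1227 69.5373]
hub [ -8.0086 -13.3926  83.3057] [15.4045 14.4667 87.0748]
C-seat mm (key axes) [-85.3924  -0.3777  85.0516] ft [ 0.3422 -0.3048 -2.483 ] ang 0.2806317278222935
to go(+60 hover, -5kx), cm [-0.2093 -0.2572 -5.6987] [ 0.3 -0.  -0.1]Traceback (most recent call last):
  File "park2.py", line 9, in <module>
    W=(P-seat)@K*1e3; r=(abs(W[...,2]+14)<3)&(W[...,0]>-25)&(W[...,0]<40)&(abs(W[...,1])<45); print('ramp lat',np.percentile(W[r][:,1],[1,99]),'n',r.sum(),np.median(W[r][:,2]))
                                                                                                               ~~~~~~~~~~~~~^^^^^^^^^^^^^^^^^^
    return _quantile_unchecked(
        a, q, axis, out, overwrite_input, method, keepdims, weights)
    return _ureduce(a,
                    func=_quantile_ureduce_func,
    ...<5 lines>...
                    overwrite_input=overwrite_input,
                    method=method)
    r = func(a, **kwargs)
    result = _quantile(arr,
                       quantiles=q,
    ...<2 lines>...
                       out=out,
                       weights=wgt)
    slices_having_nans = np.isnan(arr[-1, ...])
                                  ~~~^^^^^^^^^
IndexError: index -1 is out of bounds for axis 0 with size 0
```

```bash
python3 -m crank '[[[2,-0.2,-0.26,-2.7,0.3,0,-0.1],[2,0,0,-3,0,0,0],[2,0,0,-2,0,0,0],[2,0,0,-2,0,0,0],[2,0,0,0,0,0,0]]]'
python3 park2.py 2>/dev/null
```

```text
clock: 27.02
position: [0.4753, -0.3117, 0.145]
ee_rot: [0.811, 0.441, 0.336, -0.186]
ft_force: [-0.9, -0.3, -1.1]
grip_width: 0.306
grasp_force: 99.7
shank tool [ 6.3236  0.5324 59.8291] [ 7.3352  6.1058 69.1515]
hub [-24.241  -24.7588  82.6821] [15.428  27.28   87.7807]
C-seat mm (key axes) [-18.0813   0.2132  11.8339] ft [-0.9228 -0.3172 -1.0739] ang 0.1957988830008801
to go(+60 hover, -5kx), cm [0.0655 0.0628 4.2382] [-0.2 -0.1  0.2]
ramp lat [-30.2308  29.4215] n 342 -13.354778106880051
```

```bash
python3 -m crank '[[[2,0.08,-0.05,0,0,0,0],[2,0,0,-0.7,0,0,0],[2,0,0,-0.6,0,0,0],[2,-0.06,-0.1,-0.12,0,0,0],[2,0.1,0.15,-0.18,0,0,0],[2,0.1,0.15,-0.18,0,0,0],[2,0,0,0,0,0,0]]]'
python3 park2.py 2>/dev/null
```

```text
clock: 27.95
position: [0.478, -0.3105, 0.1285]
ee_rot: [0.811, 0.442, 0.336, -0.185]
ft_force: [-0.1, 0.1, -2.7]
grip_width: 0.311
grasp_force: 99.7
shank tool [ 6.2717  0.5363 60.0512] [ 7.4951  6.1195 69.6046]
hub [-14.2975 -26.7946  82.7213] [15.4108 27.7277 88.1418]
C-seat mm (key axes) [-4.724  -0.6702  1.8746] ft [-0.0768  0.108  -2.6554] ang 0.15362278769699753
to go(+60 hover, -5kx), cm [-0.1384 -0.092   5.887 ] [-0.2 -0.   0.2]
ramp lat [-29.8063  29.408 ] n 684 -13.27984415526581
```

```bash
python3 -m crank '[[[2,-0.04,-0.06,-0.07,0,0,0],[2,-0.03,-0.05,-0.06,0,0,0],[2,0.08,0.12,-0.14,0,0,0],[2,0.06,0.1,-0.12,0,0,0],[2,0,0,0,0,0,0]]]'
python3 park2.py 2>/dev/null
```

```text
clock: 28.62
position: [0.4794, -0.3093, 0.1254]
ee_rot: [0.811, 0.442, 0.337, -0.185]
ft_force: [3.4, 2.6, 4.3]
grip_width: 0.308
grasp_force: 100.0
shank tool [ 6.6578  0.5436 60.4149] [ 7.8597  6.1767 69.5968]
hub [-13.5041 -27.2087  82.6735] [15.733  27.2843 88.1518]
C-seat mm (key axes) [-1.3232 -0.7998  1.279 ] ft [3.3744 2.6187 4.3337] ang 0.21310678317130152
to go(+60 hover, -5kx), cm [-0.2562 -0.2521  6.1695] [-0.2  0.   0.2]
ramp lat [-29.8275  29.3602] n 697 -13.301662433904596
```

```bash
python3 -m crank '[[[4,0,0,0,0,0,0],[6,0,0,0,0,0,0],[6,0,0,0,0,0,0],[6,0,0,0,0,0,0],[6,-0.4,-0.6,0.7,0,0,0],[6,-1.1,-1.8,2.1,0,0,0],[6,-1.1,-1.8,2.1,0,0,0],[6,-1.5,-2.4,2.8,0,0,0],[6,-0.8,-1.2,3,0,0,0],[6,0,0,0,0,0,0],[6,0,0,0,0,0,0]]]'
python3 line.py; python3 - <<'E'
from park import *
K=np.stack([kx,ky,kz],1)
shot('wrist');
for n in('wrist','top','scene'):
    P=wcloud()[1] if n=='wrist' else cloud(n)[0]; L=(P-seat)@K
    for lo,hi in[(-.075,-.045),(-.045,-.02),(-.02,.0),(0,.04),(.04,.055),(.055,.07)]:
        b=(L[...,0]>lo)&(L[...,0]<hi)&(abs(L[...,1])<.02)&(L[...,2]>-.004)&(L[...,2]<.04)
        if b.sum()>2:print(n,lo,b.sum(),'y',np.percentile(L[b][:,1]*1e3,[3,97]),'ztop',np.percentile(L[b][:,2]*1e3,90),'x',np.percentile(L[b][:,0]*1e3,[2,98]))
E
```

```text
clock: 30.05
position: [0.4294, -0.3875, 0.2313]
ee_rot: [0.811, 0.442, 0.336, -0.185]
ft_force: [0.4, -0.5, 1.0]
grip_width: 0.71
grasp_force: 0.0
scene line 1198 [581.3, 261.4] yaw -17.32 spot [570.  264.9] ring [570. 265.] 0.67 ring-from-line mm along/left: -11.9 0.0 spot-ring [-0.  -0.1]
top line 618 [571.7, 265.1] yaw -16.71 spot nan ring [569.5 265. ] 0.49 ring-from-line mm along/left: -2.1 -0.7 spot-ring [nan nan]
wrist -0.075 787 y [-14.2747  10.908 ] ztop 14.65193549097582 x [-66.0426 -46.7224]
wrist -0.045 164 y [-14.4002  11.3558] ztop 15.15698626425315 x [-43.5824 -20.3831]
wrist -0.02 6 y [-15.1794  11.6297] ztop 14.759913626599259 x [-19.8767 -16.0987]
wrist 0 22 y [-5.213   3.1309] ztop 6.7283030090948115 x [19.8376 38.1219]
wrist 0.04 312 y [-17.9224  18.5424] ztop 14.647066575905985 x [42.3371 54.2435]
wrist 0.055 25 y [-19.459  19.301] ztop 14.621406390408932 x [55.0181 64.6288]
top -0.075 121 y [-11.905  14.393] ztop 14.944473696105637 x [-68.2261 -46.2959]
top -0.045 90 y [-12.573   14.7039] ztop 14.30587492329223 x [-44.0044 -20.851 ]
top -0.02 25 y [-8.8059 13.8696] ztop 12.044722352895043 x [-19.6162  -0.3921]
top 0 51 y [-4.3758  6.8838] ztop 5.394459539002974 x [ 3.4492 39.1793]
top 0.04 74 y [-17.9853  15.5149] ztop 13.335871284794933 x [42.1425 54.6128]
top 0.055 45 y [-19.7346  17.3832] ztop 11.668502500977796 x [55.6049 69.6784]
scene -0.075 88 y [-18.0742   9.0775] ztop 18.67997418531992 x [-66.1493 -46.048 ]
scene -0.045 100 y [-17.6498   9.2167] ztop 17.953571777194945 x [-44.2557 -21.0469]
scene -0.02 45 y [-16.575    8.4286] ztop 15.900175852858203 x [-19.9027  -0.4794]
scene 0 58 y [-8.7432  1.7012] ztop 9.393333867431156 x [ 1.7942 38.722 ]
scene 0.04 56 y [-17.2878  16.1191] ztop 16.999808446477395 x [40.6974 54.3837]
scene 0.055 56 y [-17.2583  16.9195] ztop 15.81066675880146 x [55.3633 69.7931]
```

The key is parked flat within a few mm of the seat, the spot is centred and the hand is clear.

```bash
python3 -c "
from workcell import job
print(job.hand_in())"
```

```text
the job is handed in; nothing more can be done
None
```

I handed the job in at about 30 s on the robot clock (the hand-in returned no verdict): the spot measures within 1 to 2 mm of the ring's centre, and the key is parked prongs down on the slanted rest within a few mm of its seat and let go.

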